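# Make up two kits for the pottery class

### The arm

A 7-joint arm with a two-finger parallel gripper is mounted at the origin on the work surface. World frame = base frame: x ahead of the robot, y to its left, z up, the work surface at z = 0. Lengths are in mm, angles in degrees, forces in N, time in s.
With the tool pointing down it reaches from about 400 to 875 mm from the base axis. Payload 19.3 kg.
Tool frame: the origin (TCP) lies midway between the tips of the shut fingers; the grasp point (between the pads) lies 19 mm behind it; z points along the fingers, y is the line along which they close (so a half turn about z gives the same grasp; the last joint's range is limited). The gripper opens to 85 mm and grips with 20 to 120 N. Pads are 22 mm wide; open, the fingers measure 114 mm over their backs; the gripper's body (76 mm by 85 mm) begins 54 mm behind the grasp point. The pads swing forward as they close: fully open they stand 13 mm farther back than shut.
Start: joints at [71.952, 29.874, -2.08, 91.645, 1.215, 58.505, -6.463], TCP at [151.448, -606.365, 231.291] pointing down, gripper open.
Joint ranges: [-166.77, 166.77], [-17.47, 122.26], [-85.68, 81.53], [9.62, 139.38], [-72.42, 252.41], [9.2, 110.78], [-144.41, 144.41]. Speed limits (degrees/s): [108.29, 108.29, 136.94, 136.94, 172.46, 172.46, 172.46].

### API

Orientations are given as a 3x3 rotation matrix whose columns are the frame's x, y, z axes.
In Python, from bench import arm gives the robot as it stands.
- The arm moves only by the tool step_arm, never from a script. Its argument "motion" is a list of rows, each a list of 5 numbers: the shift along the tool's x, y, z in mm, then the turn about the tool's z in degrees, then the opening, from 0 (shut) to 1 (fully open). A call has 1 to 20 rows; each row is the pose to reach, as a shift and turn from the pose commanded when the call began, along the tool's axes at that moment; what a row does not reach only later rows make up. A row lasts 1/12 s, in which the tool goes at most 41.7 mm and 7.16 degrees, less where a joint would pass 70% of its speed; a pose out of reach is approached as far as the arm can. A call with a gripper value outside its range is refused whole. The fingers move at their own pace and stop on an object; "force" is the grip in N (left out, the last holds). Time passes only in rows, so rows that repeat a pose let the fingers close. It gives the time, the measured TCP pose, the force, the opening and the grip force at its end, in the units of the state.
- arm.get_state(): the state, without advancing time (a new reading comes with each control period).
- arm.grab_frame(name): name is "side" or "top"; returns a dict with "image" (384x512x3 uint8, red, green, blue), "range_z" (384x512 float32, mm along the optical axis (not along the pixel's ray), 0 where there is no reading), "K" (3x3 intrinsics, pixels), "cam_to_world" (4x4, takes a point from camera to world coordinates). Camera axes: x right, y down, z forward; pixel columns grow to the right and rows downward; lengths in mm; the calibration is good to about 2 mm. A picture is of the moment at which its call begins.
- arm.finish_job(): hands the job in; it is judged then, once.
Trained networks look in the newest picture that a camera, given by its name, has taken for a name from the list of things; names that differ only in an ending like _2 or _b are one class to them, and where a whole thing is asked for, a point or a joint stands for the part that bears it (a point fixed in the world has none). Each returns a list of dicts, best first, with "conf" (0 to 1); they miss things now and then, are a little off and sometimes report something else, mostly with a low value. They report only what shows in the picture. A call takes as long as a camera call. They do not tell look-alikes from the thing itself.
- arm.regions_of(name, camera): "pixels" (384x512 bool, what is visible of it) and "extent" ([left, top, right, bottom] as shares, 0 to 1, of the picture: columns of its width, rows of its height, round what is visible of it).
- arm.spot_point(name, camera): "at" ([column, row] as shares, 0 to 1, of the picture: columns of its width, rows of its height: a listed point, or the origin of a listed thing).
The state is a dict: "clock": time; "joint_positions": joint angles; "qd": joint speeds; "joint_torque": joint torques, N m; "tool_pos": TCP position; "tool_rot": TCP orientation; "contact_force": force on the tool from outside, world axes, zero at the start; "ft_torque": the same for the moment, N m; "width": finger opening in mm; "gripper_force": force on a finger pad.
Only numpy, scipy, OpenCV 4.12 (cv2) and the standard library are available. Lean on these libraries where they do the work, as an engineer would, in place of code of your own. Each camera call takes 0.05 s, during which the arm holds its last target. There are 200 camera calls.

### The job

Make up two class kits from the stock on the table: into the black tray put the white cup, the jar with the yellow lid and the wooden rib; into the green tray put the jar with the blue lid and the trimming tool. Stand the cup and jars on the tray floor the same way up as they are now, lay the rib and the tool flat on the tray floor, clear of the lip and not on top of one another, and let go of everything. Leave the jar with the red lid and the unfired brown mug where they stand.

Things in the scene. Friction and masses are not known exactly. Their poses are not given: they have to be found in the camera images.
- white_cup: white glazed cup without a handle, standing upside down (mouth on the table); 64 mm diameter at the table, 60 mm near its top, 70 mm high. About 0.2 kg. Origin: centre of its underside, z up. Goes in the black tray.
- yellow_jar: closed round glaze jar, white body with a yellow lid, standing upright; 50 mm diameter (lid 52 mm), 60 mm high; goes in the black tray; about 0.15 kg. Origin: centre of its underside, z up.
- rib: wooden throwing rib: a flat mid-brown wooden slab lying on the table, 70 mm along its own x, 40 mm along its own y, 12 mm thick. Origin: centre of its underside, z up. Goes in the black tray.
- blue_jar: closed round glaze jar, white body with a blue lid, standing upright; 50 mm diameter (lid 52 mm), 60 mm high; goes in the green tray; about 0.15 kg. Origin: centre of its underside, z up.
- trim_tool: trimming tool lying flat, 151 mm long along its own x: dark wooden handle (20 mm wide, 16 mm high, flat underside) from x = -75 to +35 mm, then a brass ferrule and a dark steel loop 29 mm wide ending at x = +76 mm. About 0.06 kg. Origin: middle of its length, on its underside, z up; grip the handle near the origin. Starts between the trays. Goes in the green tray, along its long side.
- black_tray: black plastic tray, fixed to the table, on the left or the right: outside 160 mm along its own x, 260 mm along its own y, 16 mm high; walls and floor 5 mm thick (floor 5 mm above the table, lip 11 mm above the floor). Origin: centre of its underside, on the table; x and y along its short and long sides, z up; turned up to 12 degrees from square.
- green_tray: green plastic tray, fixed to the table, on the left or the right: outside 160 mm along its own x, 260 mm along its own y, 16 mm high; walls and floor 5 mm thick (floor 5 mm above the table, lip 11 mm above the floor). Origin: centre of its underside, on the table; x and y along its short and long sides, z up; turned up to 12 degrees from square.
- red_jar: closed round glaze jar, white body with a red lid, standing upright; 50 mm diameter (lid 52 mm), 60 mm high; among the stock but not wanted: leave it where it stands. Origin: centre of its underside, z up.
- brown_mug: unfired dark brown mug standing upside down among the stock, 64 mm diameter, 70 mm high, with a handle that reaches 57 mm from its axis along its own +y. Not wanted: leave it where it stands. (More such mugs, fixed, stand on a board at the far edge of the table.) Origin: centre of its underside, z up.
Not all that is in view belongs to the job. Leave any turquoise look-alike of the blue_jar alone.

How it is judged:
By the outcome, as a careful person would: the job done as asked, in the order asked, and still so for the second after the job is handed in, with the robot touching nothing.
It also fails if it takes over 136 s, if anything falls off the work surface, if the arm or the gripper's body presses on something with over 40 N, if the wrist force passes 120 N, or if a joint passes its speed limit or range.

## Working session

There is one attempt and no reset: what is moved stays moved. The work goes in short steps, Python scripts to look and compute and a tool call to move; the robot and the scene stay as the last step left them, time stands still between calls to the robot, and variables do not carry over. Pictures are saved under pics/ and viewed, at most 14 in all, crops included, and the job is handed in when it is done.

Besides the shell and the picture viewer there is one more tool, called after "Request:" as name(argument=value, ...) on one line, values as JSON. step_arm: Moves the arm, as the interface text tells. Its arguments: {"type":"object","properties":{"motion":{"type":"array","items":{"type":"array","items":{"type":"number"}}},"force":{"type":"number"}},"required":["motion"]}

```bash
ls; mkdir -p pics
cat > h.py <<'E'
import numpy as np, cv2
from bench import arm
def cloud(f):
    z=f["range_z"];K=f["K"];v,u=np.mgrid[:z.shape[0],:z.shape[1]]
    P=np.stack([(u-K[0,2])/K[0,0]*z,(v-K[1,2])/K[1,1]*z,z],-1)
    T=f["cam_to_world"];W=P@T[:3,:3].T+T[:3,3];W[z<=0]=np.nan
    return W
E
python3 - <<'E'
from h import *
for c in("top","side"):
    f=arm.grab_frame(c);cv2.imwrite(f"pics/{c}0.png",cv2.resize(f["image"][...,::-1],(800,600)))
    W=cloud(f);np.save(f"{c}0.npy",W);print(c,f["cam_to_world"].round(2).tolist())
    for n in "white_cup yellow_jar rib blue_jar trim_tool black_tray green_tray red_jar brown_mug".split():
        for r in arm.regions_of(n,c)[:4]:
            m=r["pixels"];p=W[m];p=p[~np.isnan(p[:,0])]
            if len(p)<5: continue
            t=p[p[:,2]>np.percentile(p[:,2],95)-6]
            rc=cv2.minAreaRect(t[:,:2].astype(np.float32))
            vs=np.argwhere(m).mean(0)
            print(n,round(r["conf"],2),len(p),"px",(vs[::-1]*1.5625).round(),"ztop",np.percentile(p[:,2],95).round(1),"med",np.median(t,0).round(1),"rect",np.round(rc[0],1),np.round(rc[1],1),round(rc[2],1))
s=arm.get_state();print(s["tool_rot"],s["clock"],s["width"])
E
```

```text
pics
top [[-0.01, -1.0, 0.05, 428.96], [-1.0, 0.01, 0.01, -19.33], [-0.01, -0.05, -1.0, 1043.98], [0.0, 0.0, 0.0, 1.0]]
white_cup 0.81 777 px [616. 332.] ztop 71.2 med [ 398.9 -332.5   67.9] rect [ 397.9 -332.1] [58.9 56.4] 89.3
yellow_jar 0.84 392 px [348. 311.] ztop 63.4 med [433.7  64.2  60.6] rect [434.6  65.4] [48.5 48.1] 88.6
rib 0.87 496 px [517. 321.] ztop 15.6 med [ 416.4 -190.2   12.8] rect [ 417.  -190.1] [39.6 69.2] 2.3
blue_jar 0.9 416 px [438. 312.] ztop 63.4 med [431.6 -66.3  60.7] rect [432.3 -66.9] [48.5 50.2] 44.3
blue_jar 0.77 425 px [390. 372.] ztop 63.3 med [346.1   3.5  60.6] rect [345.5   3.9] [48.4 50.3] 44.8
trim_tool 0.73 497 px [386. 219.] ztop 18.8 med [565.1   9.4  16.2] rect [575.3   7.6] [136.6  24.2] 0.4
black_tray 0.9 7057 px [243. 202.] ztop 15.9 med [611.9 237.   15.4] rect [608.4 232.3] [260.9 160.7] 80.2
black_tray 0.51 407 px [349. 312.] ztop 63.3 med [433.5  64.3  60.6] rect [434.6  65.4] [48.5 48.2] 89.1
green_tray 0.96 7223 px [540. 188.] ztop 16.2 med [ 618.1 -239.9   15.8] rect [ 622.2 -227.9] [260.2 161. ] 79.3
red_jar 0.67 555 px [180. 343
[... 930 characters left out ...]
17 px [447. 301.] ztop 18.1 med [558.6   7.2  16.5] rect [577.    8.2] [ 24.6 147.2] 89.3
black_tray 0.76 3371 px [406. 227.] ztop 16.7 med [602.1 180.3  15.8] rect [606.9 233.5] [265.2 160.6] 80.4
green_tray 0.92 10711 px [587. 422.] ztop 16.6 med [ 614.5 -273.7   15.9] rect [ 621.1 -226.9] [261.7 161.5] 79.3
red_jar 0.83 538 px [266. 210.] ztop 62.3 med [390.  316.6  61.2] rect [390.5 319.9] [50.3 50. ] 68.0
red_jar 0.15 10357 px [587. 422.] ztop 16.5 med [ 607.5 -274.2   15.8] rect [ 620.8 -226.8] [261.7 161. ] 79.3
[[ 9.70200245e-01  2.42304529e-01  2.26780962e-06]
 [ 2.42304528e-01 -9.70200242e-01  7.21734210e-05]
 [ 1.96881762e-05 -6.94731702e-05 -9.99999997e-01]] 1.0 85.04455144920404
```

View pics/top0.png

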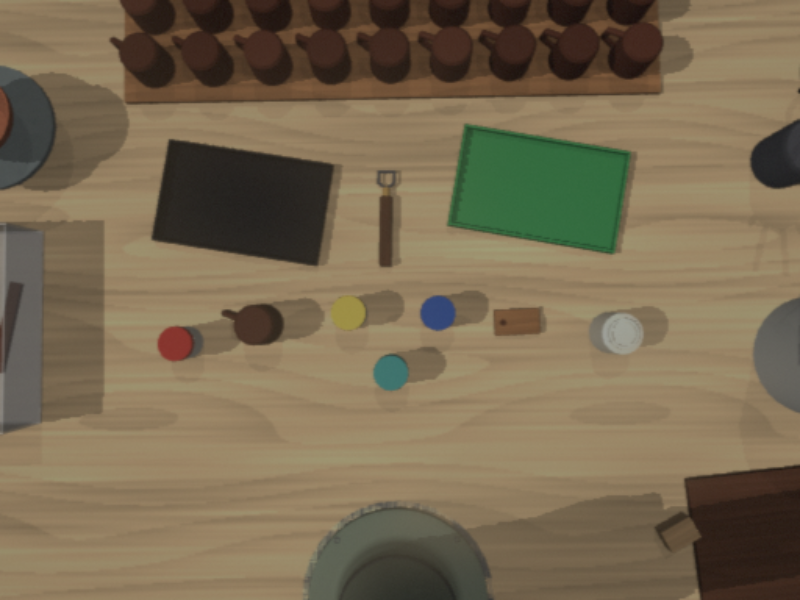

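View pics/side0.png

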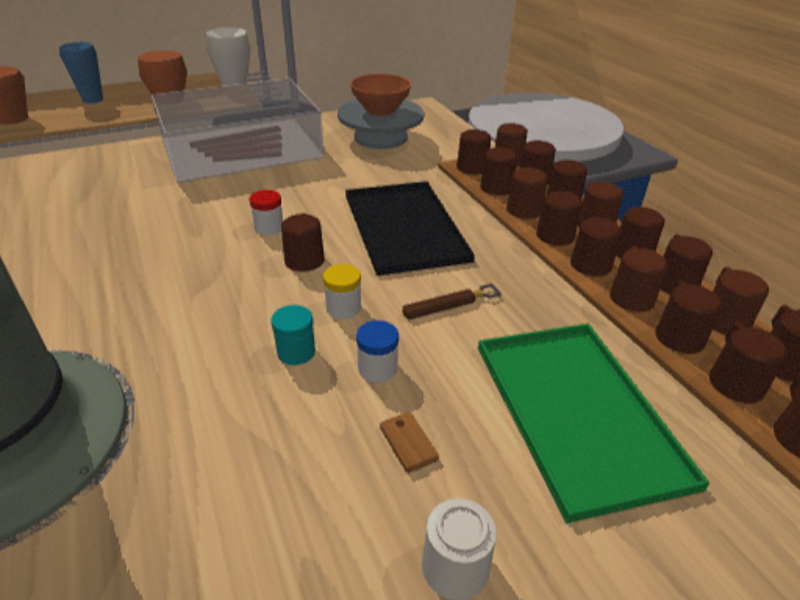

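Run:
```python
from h import *
for c in("top","side"):
    W=np.load(c+"0.npy");f=arm.grab_frame(c);I=f["image"]
    for n,x,y,r,zl in(("jarA",432,-67,30,50),("jarB",345,4,30,50),("tool",575,8,85,6)):
        m=(np.hypot(W[...,0]-x,W[...,1]-y)<r)&(W[...,2]>zl)&(abs(W[...,1]-y)<30)
        print(c,n,I[m].mean(0).round(),m.sum())
        if n=="tool":
            p=W[m]
            for a in range(495,660,10):
                q=p[abs(p[:,0]-a)<5]
                if len(q): print(a,len(q),q[:,1].min().round(1),q[:,1].max().round(1),np.median(q[:,2]).round(1))
```

```text
top jarA [ 56.  73. 116.] 398
top jarB [ 66. 114. 107.] 401
top tool [79. 63. 48.] 462
505 22 2.4 19.2 15.2
515 32 2.2 19.2 16.6
525 32 2.1 19.0 16.2
535 31 1.9 19.0 15.7
545 32 1.9 18.9 15.0
555 34 1.7 18.7 16.3
565 34 1.5 18.7 16.1
575 36 1.4 18.5 16.3
585 32 1.3 18.4 16.4
595 33 -1.0 18.3 16.0
605 36 -1.3 18.2 16.1
615 24 1.1 18.0 15.0
625 21 0.9 15.6 12.9
635 21 -6.5 20.4 10.4
645 19 -6.5 20.2 9.5
655 23 -6.6 20.1 10.4
side jarA [ 28.  66. 129.] 492
side jarB [ 18. 116. 112.] 459
side tool [78. 54. 38.] 501
505 33 1.3 19.9 15.7
515 39 1.3 21.8 16.1
525 39 -0.5 20.7 16.7
535 38 -0.0 20.2 15.8
545 39 0.2 20.5 16.3
555 37 0.8 18.3 15.6
565 38 -0.4 19.2 16.4
575 36 -0.9 20.5 16.0
585 38 -0.7 19.0 15.9
595 37 -0.5 19.7 15.9
605 33 -0.4 18.1 16.0
615 19 0.0 17.1 14.6
625 20 1.7 12.2 11.9
635 21 -5.1 22.7 10.9
645 19 -5.3 21.5 11.1
655 15 -4.4 20.6 10.5
```

The top picture shows the black tray at left (243,202), the green tray at right (540,188), and the trimming tool between them with its loop at the far end (386,219). The yellow jar is at (348,311), the blue jar at (438,312), the turquoise look-alike at (390,372), the rib at (517,321) and the cup at (622,333). The side picture agrees: the cup is at (458,547), and the blue jar at (377,349) is distinct from the turquoise one at (293,333).

I'll start with the cup.

Request:
step_arm(motion=[[15, -10, 4, 2, 1], [40, -27, 11, 5, 1], [70, -47, 19, 9, 1], [100, -67, 27, 14, 1], [130, -88, 35, 14, 1], [160, -108, 43, 14, 1], [190, -128, 51, 14, 1], [220, -149, 59, 14, 1], [250, -169, 67, 14, 1], [275, -186, 73, 14, 1], [292, -197, 78, 14, 1], [301, -203, 80, 14, 1], [305.5, -206, 81, 14, 1], [305.5, -206, 81, 14, 1], [305.5, -206, 81, 14, 1]])

```text
clock: 2.35
tool_pos: [397.2, -333.5, 150.5]
tool_rot: [[1.0, -0.001, -0.0], [-0.001, -1.0, -0.001], [-0.0, 0.001, -1.0]]
contact_force: [-0.2, -1.0, -0.1]
width: 85.2
gripper_force: 0.0
```

Request:
step_arm(motion=[[0.5, -1, 10, 0, 1], [0.5, -1, 30, 0, 1], [0.5, -1, 55, 0, 1], [0.5, -1, 80, 0, 1], [0.5, -1, 100, 0, 1], [0.5, -1, 115, 0, 1], [0.5, -1, 124, 0, 1], [0.5, -1, 128, 0, 1], [0.5, -1, 128, 0, 1], [0.5, -1, 128, 0, 0.6], [0.5, -1, 128, 0, 0.5], [0.5, -1, 128, 0, 0.4], [0.5, -1, 128, 0, 0.4], [0.5, -1, 128, 0, 0.4], [0.5, -1, 128, 0, 0.4], [0.5, -1, 128, 0, 0.4]], force=40)

```text
clock: 3.68
tool_pos: [398.7, -332.0, 23.6]
tool_rot: [[1.0, 0.0, 0.001], [0.0, -1.0, -0.001], [0.001, 0.001, -1.0]]
contact_force: [-2.5, 0.7, 13.0]
width: 60.4
gripper_force: 40.8
```

Request:
step_arm(motion=[[0, 0, -8, 0, 0.4], [0, 0, -25, 0, 0.4], [0, 0, -50, 0, 0.4], [0, 0, -75, 0, 0.4], [5, -10, -95, 0, 0.4], [12, -30, -105, 0, 0.4], [22, -55, -110, 0, 0.4], [33, -85, -110, 0, 0.4], [45, -117, -110, 0, 0.4], [57, -149, -110, 0, 0.4], [69, -181, -110, 0, 0.4], [82, -213, -110, 0, 0.4], [94, -245, -110, 0, 0.4], [106, -277, -110, 0, 0.4], [118, -309, -110, 0, 0.4], [130, -341, -110, 0, 0.4], [143, -373, -110, 0, 0.4], [155, -405, -110, 0, 0.4], [165, -430, -110, 0, 0.4], [170, -445, -110, 0, 0.4]])

```text
clock: 5.35
tool_pos: [568.9, 117.3, 133.2]
tool_rot: [[1.0, 0.003, 0.001], [0.003, -1.0, 0.001], [0.001, -0.001, -1.0]]
contact_force: [-0.3, -0.3, -1.3]
width: 60.3
gripper_force: 44.7
```

Request:
step_arm(motion=[[4, -10, 0, 0, 0.4], [14, -36, 0, 0, 0.4], [26, -68, 0, 0, 0.4], [38, -100, 0, 0, 0.4], [50, -130, 0, 0, 0.4], [60, -157, 0, 0, 0.4], [67, -175, 0, 0, 0.4], [70, -183, 0, 0, 0.4], [71, -185.5, 0, 0, 0.4], [71, -185.5, 0, 0, 0.4], [71, -185.5, 0, 0, 0.4]])

```text
clock: 6.27
tool_pos: [639.3, 297.1, 132.5]
tool_rot: [[1.0, -0.001, -0.0], [-0.001, -1.0, -0.001], [-0.0, 0.001, -1.0]]
contact_force: [-0.1, -0.9, -1.3]
width: 60.3
gripper_force: 44.7
```

Request:
step_arm(motion=[[0, 0, 10, 0, 0.4], [0, 0, 30, 0, 0.4], [0, 0, 55, 0, 0.4], [0, 0, 75, 0, 0.4], [0, 0, 88, 0, 0.4], [0, 0, 96, 0, 0.4], [0, 0, 100, 0, 0.4], [0, 0, 102, 0, 0.4], [0, 0, 103, 0, 0.4], [0, 0, 103, 0, 0.4], [0, 0, 103, 0, 0.4]])

```text
clock: 7.18
tool_pos: [639.6, 299.3, 30.2]
tool_rot: [[1.0, 0.0, 0.001], [0.0, -1.0, 0.001], [0.001, -0.001, -1.0]]
contact_force: [0.1, -0.1, -2.0]
width: 60.1
gripper_force: 44.7
```

Request:
step_arm(motion=[[0, 0, 1, 0, 0.4], [0, 0, 1.5, 0, 0.4], [0, 0, 2, 0, 0.4], [0, 0, 2, 0, 0.4], [0, 0, 2, 0, 0.4]])

```text
clock: 7.6
tool_pos: [639.5, 299.4, 28.7]
tool_rot: [[1.0, 0.0, 0.001], [0.0, -1.0, 0.001], [0.001, -0.001, -1.0]]
contact_force: [-4.9, -2.5, 14.5]
width: 60.1
gripper_force: 46.3
```

Request:
step_arm(motion=[[0, 0, 0, 0, 0.85], [0, 0, 0, 0, 1], [0, 0, 0, 0, 1], [0, 0, 0, 0, 1], [0, 0, -8, 0, 1], [0, 0, -25, 0, 1], [0, 0, -50, 0, 1], [0, 0, -80, 0, 1], [-10, 11, -100, 0, 1], [-30, 34, -105, 0, 1], [-52, 60, -105, 0, 1], [-75, 85, -105, 0, 1], [-97, 110, -105, 0, 1], [-120, 136, -105, 0, 1], [-142, 161, -105, 0, 1], [-165, 187, -105, 0, 1], [-185, 210, -105, 0, 1], [-198, 225, -105, 0, 1], [-204, 232, -105, 0, 1], [-206, 234, -105, 0, 1]])

```text
clock: 9.27
tool_pos: [432.9, 64.1, 132.9]
tool_rot: [[1.0, -0.001, 0.001], [-0.001, -1.0, -0.0], [0.001, 0.0, -1.0]]
contact_force: [0.9, 0.2, 0.1]
width: 85.4
gripper_force: 0.0
```

Run:
```python
from h import *
s=arm.get_state();print(s["tool_pos"],s["joint_positions"],s["width"])
f=arm.grab_frame("top");W=cloud(f);print(arm.get_state()["tool_pos"])
m=(np.hypot(W[...,0]-639,W[...,1]-299)<45)&(W[...,2]>40);p=W[m]
t=p[p[:,2]>60]
print(len(p),np.percentile(p[:,2],95),cv2.minAreaRect(t[:,:2].astype(np.float32)))
cv2.imwrite("pics/a.png",cv2.resize(f["image"][...,::-1],(800,600)))
```

```text
[432.93267409  64.06062703 132.91588722] [ -13.21507053   22.17833466   -3.70313204  123.97459394    2.53282393
   33.87850062 -108.80278806] 85.40339869117508
[433.36971641  64.6749028  132.83001896]
641 75.91591655757884 ((637.815673828125, 297.06134033203125), (59.202232360839844, 57.92156982421875), 87.88045501708984)
```

Request:
step_arm(motion=[[0, -1, 10, 0, 1], [0, -1, 30, 0, 1], [0, -1, 55, 0, 1], [0, -1, 78, 0, 1], [0, -1, 95, 0, 1], [0, -1, 106, 0, 1], [0, -1, 111, 0, 1], [0, -1, 112, 0, 1], [0, -1, 112, 0, 1], [0, -1, 112, 0, 0.6], [0, -1, 112, 0, 0.4], [0, -1, 112, 0, 0.3], [0, -1, 112, 0, 0.3], [0, -1, 112, 0, 0.3], [0, -1, 112, 0, 0.3], [0, -1, 112, 0, 0.3], [0, -1, 112, 0, 0.3]], force=40)

```text
clock: 10.73
tool_pos: [433.8, 66.3, 21.1]
tool_rot: [[1.0, 0.0, 0.001], [0.0, -1.0, 0.0], [0.001, -0.0, -1.0]]
contact_force: [-1.8, -0.1, 11.8]
width: 50.7
gripper_force: 39.3
```

Request:
step_arm(motion=[[0, 0, -8, 0, 0.3], [0, 0, -25, 0, 0.3], [0, 0, -50, 0, 0.3], [3, -3, -70, 0, 0.3], [12, -13, -82, 0, 0.3], [28, -31, -85, 0, 0.3], [48, -54, -85, 0, 0.3], [70, -78, -85, 0, 0.3], [92, -103, -85, 0, 0.3], [112, -125, -85, 0, 0.3], [130, -145, -85, 0, 0.3], [142, -159, -80, 0, 0.3], [147, -165, -65, 0, 0.3], [148.5, -166, -48, 0, 0.3], [148.5, -166, -30, 0, 0.3], [148.5, -166, -18, 0, 0.3], [148.5, -166, -11, 0, 0.3], [148.5, -166, -8, 0, 0.3], [148.5, -166, -7, 0, 0.3], [148.5, -166, -7, 0, 0.3]])

```text
clock: 12.4
tool_pos: [582.0, 232.1, 27.9]
tool_rot: [[1.0, 0.0, 0.001], [0.0, -1.0, 0.0], [0.001, -0.0, -1.0]]
contact_force: [-0.1, 0.3, -2.0]
width: 51.1
gripper_force: 42.2
```

Request:
step_arm(motion=[[0, 0, 0.5, 0, 0.3], [0, 0, 1, 0, 0.3], [0, 0, 1.5, 0, 0.3], [0, 0, 1.5, 0, 0.3], [0, 0, 1.5, 0, 0.3]])

```text
clock: 12.82
tool_pos: [581.9, 232.2, 26.2]
tool_rot: [[1.0, 0.0, 0.001], [0.0, -1.0, 0.0], [0.001, -0.0, -1.0]]
contact_force: [-0.8, -1.4, 4.2]
width: 51.3
gripper_force: 42.4
```

Request:
step_arm(motion=[[0, 0, 0, 0, 0.7], [0, 0, 0, 0, 0.8], [0, 0, 0, 0, 0.8], [0, 0, -8, 0, 0.8], [0, 0, -25, 0, 0.8], [0, 0, -50, 0, 0.8], [0, 0, -80, 0, 0.8], [-4, 10, -98, -4, 1], [-12, 30, -105, -10, 1], [-23, 58, -105, -17, 1], [-35, 90, -105, -24, 1], [-47, 120, -105, -31, 1], [-60, 152, -105, -38, 1], [-72, 184, -105, -45, 1], [-84, 215, -105, -52, 1], [-97, 247, -105, -59, 1], [-109, 279, -105, -66, 1], [-122, 310, -105, -73, 1], [-130, 332, -105, -79, 1], [-134, 342, -105, -83, 1]])

```text
clock: 14.48
tool_pos: [446.4, -113.4, 131.3]
tool_rot: [[0.119, 0.993, -0.0], [0.993, -0.119, -0.002], [-0.002, -0.0, -1.0]]
contact_force: [-0.5, 0.0, -0.3]
width: 85.6
gripper_force: 0.0
```

Run:
```python
from h import *
f=arm.grab_frame("top");W=cloud(f);s=arm.get_state();print(s["tool_pos"],s["tool_rot"].round(4) if hasattr(s["tool_rot"],"round") else s["tool_rot"],s["joint_positions"])
m=(np.hypot(W[...,0]-582,W[...,1]-232)<40)&(W[...,2]>40);t=W[m]
print(np.percentile(t[:,2],95),cv2.minAreaRect(t[t[:,2]>58][:,:2].astype(np.float32)))
R=np.array(s["tool_rot"]);d=np.array([416.3,-190.1,110])-s["tool_pos"];print("tool delta",(R.T@d).round(1))
```

```text
[ 446.18942068 -114.07927671  131.20965518] [[ 1.163e-01  9.932e-01 -7.000e-04]
 [ 9.932e-01 -1.163e-01 -1.900e-03]
 [-1.900e-03 -5.000e-04 -1.000e+00]] [ 26.5188964   25.53387951 -24.90745724 120.03541622  17.38836501
  37.86270543 -16.78370374]
67.69740757256777 ((581.7115478515625, 230.99737548828125), (51.63528823852539, 48.94590377807617), 86.97482299804688)
tool delta [-78.9 -20.8  21.4]
```

Request:
step_arm(motion=[[-8, -2, 4, -3, 1], [-25, -7, 15, -6, 1], [-45, -12, 30, -9, 1], [-62, -17, 45, -9, 1], [-73, -20, 58, -9, 1], [-78, -21, 72, -9, 1], [-79, -21, 86, -9, 1], [-79, -21, 96, -9, 1], [-79, -21, 100, -9, 1], [-79, -21, 101, -9, 1], [-79, -21, 101, -9, 1], [-79, -21, 101, -9, 1]])

```text
clock: 15.53
tool_pos: [417.9, -185.6, 30.4]
tool_rot: [[-0.036, 0.999, 0.001], [0.999, 0.036, -0.0], [-0.0, 0.001, -1.0]]
contact_force: [0.9, 0.0, -0.3]
width: 85.4
gripper_force: 0.0
```

Request:
step_arm(motion=[[-2, -1, 6, 0, 1], [-4.5, -1.5, 14, 0, 1], [-4.5, -1.5, 20, 0, 1], [-4.5, -1.5, 24, 0, 1], [-4.5, -1.5, 26, 0, 1], [-4.5, -1.5, 26, 0, 0.8], [-4.5, -1.5, 26, 0, 0.6], [-4.5, -1.5, 26, 0, 0.45], [-4.5, -1.5, 26, 0, 0.35], [-4.5, -1.5, 26, 0, 0.25], [-4.5, -1.5, 26, 0, 0.25], [-4.5, -1.5, 26, 0, 0.25], [-4.5, -1.5, 26, 0, 0.25], [-4.5, -1.5, 26, 0, 0.25], [-4.5, -1.5, 26, 0, 0.25]], force=40)

```text
clock: 16.78
tool_pos: [416.2, -190.4, 4.2]
tool_rot: [[-0.035, 0.999, 0.0], [0.999, 0.035, -0.0], [-0.0, 0.0, -1.0]]
contact_force: [-1.8, 1.6, 8.3]
width: 38.7
gripper_force: 39.3
```

Request:
step_arm(motion=[[0, 0, -6, 0, 0.25], [0, 0, -20, 0, 0.25], [0, 0, -45, 0, 0.25], [0, 0, -70, 0, 0.25], [8, 4, -85, 0, 0.25], [28, 16, -90, 0, 0.25], [55, 31, -90, 2, 0.25], [85, 48, -90, 4, 0.25], [115, 65, -90, 6, 0.25], [145, 82, -90, 8, 0.25], [175, 100, -90, 10, 0.25], [205, 117, -90, 12, 0.25], [235, 134, -90, 12, 0.25], [265, 151, -90, 12, 0.25], [293, 167, -90, 12, 0.25], [317, 180, -90, 12, 0.25], [334, 190, -88, 12, 0.25], [342, 195, -80, 12, 0.25], [344.5, 196, -65, 12, 0.25], [344.5, 196, -50, 12, 0.25]])

```text
clock: 18.45
tool_pos: [599.5, 160.5, 52.7]
tool_rot: [[0.173, 0.985, -0.0], [0.985, -0.173, -0.0], [-0.0, -0.0, -1.0]]
contact_force: [0.6, -0.7, -1.2]
width: 38.4
gripper_force: 40.9
```

Request:
step_arm(motion=[[0, 0, 12, 0, 0.25], [0, 0, 24, 0, 0.25], [0, 0, 34, 0, 0.25], [0, 0, 39, 0, 0.25], [0, 0, 42, 0, 0.25], [0, 0, 43, 0, 0.25], [0, 0, 43, 0, 0.25], [0, 0, 43, 0, 0.25]])

```text
clock: 19.12
tool_pos: [600.1, 160.9, 11.3]
tool_rot: [[0.173, 0.985, 0.001], [0.985, -0.173, 0.0], [0.0, 0.001, -1.0]]
contact_force: [-0.3, -0.2, -0.5]
width: 38.9
gripper_force: 40.9
```

Request:
step_arm(motion=[[0, 0, 1, 0, 0.25], [0, 0, 2, 0, 0.25], [0, 0, 2.3, 0, 0.25], [0, 0, 2.3, 0, 0.25], [0, 0, 2.3, 0, 0.4], [0, 0, 2.3, 0, 0.6], [0, 0, 2.3, 0, 0.8], [0, 0, 2.3, 0, 0.8], [0, 0, 2, 0, 0.8], [0, 0, -6, 0, 0.8], [0, 0, -25, 0, 0.8], [0, 0, -50, 0, 0.8], [0, 0, -80, 0, 0.8], [0, 0, -105, 0, 1], [0, 0, -115, 0, 1]])

```text
clock: 20.37
tool_pos: [601.0, 161.3, 129.9]
tool_rot: [[0.173, 0.985, 0.004], [0.985, -0.173, 0.001], [0.002, 0.004, -1.0]]
contact_force: [0.2, 0.4, 0.1]
width: 85.2
gripper_force: 0.0
```

Request:
step_arm(motion=[[-10, -5, -1, -3, 1], [-35, -18, -1, -6, 1], [-65, -33, -1, -10, 1], [-95, -48, -1, -10, 1], [-125, -63, -1, -10, 1], [-155, -78, -1, -10, 1], [-185, -93, -1, -10, 1], [-212, -106, -1, -10, 1], [-234, -117, -1, -10, 1], [-247, -124, -1, -10, 1], [-252, -127, -1, -10, 1], [-253.5, -127, -1, -10, 1], [-253.5, -127, -1, -10, 1]])

```text
clock: 21.45
tool_pos: [431.3, -66.6, 127.0]
tool_rot: [[-0.0, 1.0, 0.001], [1.0, 0.0, 0.0], [0.0, 0.001, -1.0]]
contact_force: [-0.3, 0.0, 0.5]
width: 85.6
gripper_force: 0.0
```

Run:
```python
from h import *
f=arm.grab_frame("top");W=cloud(f)
cv2.imwrite("pics/b.png",cv2.resize(f["image"][...,::-1],(800,600)))
m=(np.hypot(W[...,0]-600,W[...,1]-161)<48)&(W[...,2]>11)&(W[...,2]<30);t=W[m]
m2=t[abs((t[:,:2]-[600,161])@[.985,-.17])<35]
print(np.percentile(m2[:,2],[50,95]),cv2.minAreaRect(m2[:,:2].astype(np.float32)))
s=arm.get_state();print(s["tool_pos"],s["joint_positions"])
```

```text
[17.13701721 20.45138417] ((602.9530029296875, 165.56382751464844), (80.17547607421875, 47.48748779296875), 81.85456085205078)
[431.53576678 -66.12305763 126.95541071] [ 21.73948167  24.31025335 -25.94839093 123.49871345  17.94898882
  35.69424607 -16.84547937]
```

View pics/b.png

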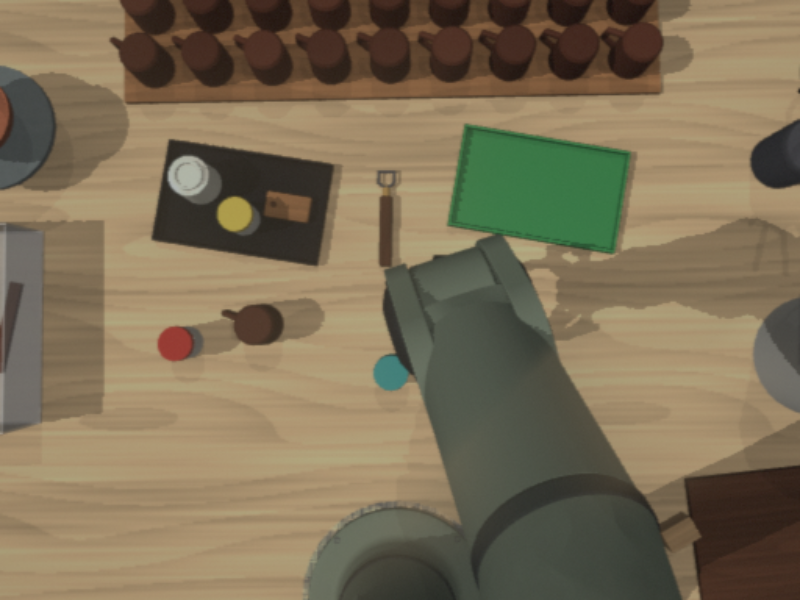

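The black tray now holds the cup (188,177), the yellow jar (235,214) and the rib (288,207), all clear of each other and the lip. The gripper is over the blue jar.

Request:
step_arm(motion=[[0, 0, 10, 0, 1], [0, 0, 30, 0, 1], [0, 0, 55, 0, 1], [0, 0, 75, 0, 1], [0, 0, 90, 0, 1], [0, 0, 100, 0, 1], [0, 0, 105, 0, 1], [0, 0, 106, 0, 1], [0, 0, 106, 0, 1], [0, 0, 106, 0, 0.6], [0, 0, 106, 0, 0.4], [0, 0, 106, 0, 0.3], [0, 0, 106, 0, 0.3], [0, 0, 106, 0, 0.3], [0, 0, 106, 0, 0.3], [0, 0, 106, 0, 0.3], [0, 0, 106, 0, 0.3]], force=40)

```text
clock: 22.92
tool_pos: [431.2, -66.9, 21.4]
tool_rot: [[-0.0, 1.0, 0.001], [1.0, 0.0, -0.0], [-0.0, 0.001, -1.0]]
contact_force: [-1.0, -0.4, 10.0]
width: 51.0
gripper_force: 39.8
```

Request:
step_arm(motion=[[0, 0, -8, 0, 0.3], [0, 0, -25, 0, 0.3], [0, 0, -50, 0, 0.3], [-8, 7, -70, 0, 0.3], [-25, 21, -80, 0, 0.3], [-47, 40, -80, 0, 0.3], [-70, 60, -80, 0, 0.3], [-93, 80, -80, 0, 0.3], [-117, 100, -80, 0, 0.3], [-140, 120, -80, 0, 0.3], [-163, 140, -80, 0, 0.3], [-186, 160, -80, 0, 0.3], [-208, 179, -80, 0, 0.3], [-225, 193, -80, 0, 0.3], [-236, 202, -74, 0, 0.3], [-240, 206, -60, 0, 0.3], [-240, 206, -42, 0, 0.3], [-240, 206, -26, 0, 0.3], [-240, 206, -15, 0, 0.3], [-240, 206, -10, 0, 0.3]])

```text
clock: 24.58
tool_pos: [635.7, -305.7, 28.7]
tool_rot: [[-0.001, 1.0, -0.002], [1.0, 0.001, 0.001], [0.001, -0.002, -1.0]]
contact_force: [-0.3, -0.1, -0.8]
width: 50.6
gripper_force: 42.0
```

Request:
step_arm(motion=[[0, 0, 2, 0, 0.3], [0, 0, 3, 0, 0.3], [0, 0, 4, 0, 0.3], [0, 0, 4.5, 0, 0.3], [0, 0, 5, 0, 0.3], [0, 0, 5, 0, 0.3]])

```text
clock: 25.08
tool_pos: [637.3, -306.9, 26.6]
tool_rot: [[-0.0, 1.0, 0.001], [1.0, 0.0, -0.001], [-0.001, 0.001, -1.0]]
contact_force: [-0.2, 0.2, 2.9]
width: 51.1
gripper_force: 42.3
```

Request:
step_arm(motion=[[0, 0, 0, 0, 0.7], [0, 0, 0, 0, 0.8], [0, 0, 0, 0, 0.8], [0, 0, -8, 0, 0.8], [0, 0, -25, 0, 0.8], [0, 0, -50, 0, 0.8], [0, 0, -80, 0, 0.8], [12, -2, -98, 6, 1], [35, -7, -103, 13, 1], [62, -12, -103, 20, 1], [90, -17, -103, 27, 1], [118, -22, -103, 34, 1], [146, -27, -103, 41, 1], [174, -32, -103, 48, 1], [202, -38, -103, 55, 1], [230, -43, -103, 62, 1], [258, -48, -103, 69, 1], [284, -53, -103, 76, 1], [304, -57, -103, 83, 1], [315, -59, -103, 90, 1]])

```text
clock: 26.75
tool_pos: [577.3, 11.5, 129.5]
tool_rot: [[1.0, -0.003, 0.0], [-0.003, -1.0, 0.001], [0.0, -0.001, -1.0]]
contact_force: [0.0, 0.2, -0.2]
width: 85.3
gripper_force: 0.0
```

Request:
step_arm(motion=[[0, 0, 0, 0, 1], [0, 0, 0, 0, 1], [0, 0, 0, 0, 1]])

```text
clock: 27.0
tool_pos: [578.0, 7.4, 129.1]
tool_rot: [[1.0, 0.003, 0.0], [0.003, -1.0, -0.0], [0.0, 0.0, -1.0]]
contact_force: [0.3, 0.2, -0.1]
width: 85.3
gripper_force: 0.0
```

Run:
```python
from h import *
s=arm.get_state();print(s["tool_pos"],np.round(s["tool_rot"],4).tolist(),s["joint_positions"][6])
f=arm.grab_frame("top");W=cloud(f)
m=(np.hypot(W[...,0]-637,W[...,1]+307)<40)&(W[...,2]>40);t=W[m]
print(np.percentile(t[:,2],95),cv2.minAreaRect(t[t[:,2]>58][:,:2].astype(np.float32)))
```

```text
[577.95395913   7.38614331 129.12062603] [[1.0, 0.0034, 0.0004], [0.0034, -1.0, -0.0003], [0.0004, 0.0003, -1.0]] -97.7195889293889
68.40770356575379 ((637.3071899414062, -306.3285217285156), (50.35765838623047, 51.14933776855469), 36.33745574951172)
```

Request:
step_arm(motion=[[0, -1, 10, 1, 0.8], [0, -2, 30, 1, 0.8], [0, -2, 55, 1, 0.8], [0, -2, 80, 1, 0.8], [0, -2, 100, 1, 0.8], [0, -2, 114, 1, 0.8], [0, -2, 121, 1, 0.8], [0, -2, 124, 1, 0.8], [0, -2, 124.5, 1, 0.8], [0, -2, 124.5, 1, 0.6], [0, -2, 124.5, 1, 0.4], [0, -2, 124.5, 1, 0.25], [0, -2, 124.5, 1, 0.1], [0, -2, 124.5, 1, 0.05], [0, -2, 124.5, 1, 0.05], [0, -2, 124.5, 1, 0.05], [0, -2, 124.5, 1, 0.05], [0, -2, 124.5, 1, 0.05]], force=40)

```text
clock: 28.55
tool_pos: [578.1, 10.3, 5.1]
tool_rot: [[1.0, -0.017, 0.001], [-0.017, -1.0, 0.0], [0.001, -0.0, -1.0]]
contact_force: [-1.9, -0.6, 9.3]
width: 19.1
gripper_force: 39.5
```

Request:
step_arm(motion=[[0, 0, -8, 0, 0.05], [0, 0, -25, 0, 0.05], [0, 0, -50, 0, 0.05], [1, 8, -72, -4, 0.05], [3, 24, -80, -10, 0.05], [5, 43, -80, -17, 0.05], [7, 63, -80, -24, 0.05], [9, 83, -80, -31, 0.05], [10, 103, -80, -38, 0.05], [12, 123, -80, -45, 0.05], [13, 143, -80, -52, 0.05], [15, 163, -80, -59, 0.05], [17, 183, -80, -66, 0.05], [19, 200, -80, -72, 0.05], [20, 211, -80, -77, 0.05], [20.4, 216, -74, -80, 0.05], [20.4, 217, -60, -80, 0.05], [20.4, 217, -42, -80, 0.05], [20.4, 217, -26, -80, 0.05], [20.4, 217, -15, -80, 0.05]])

```text
clock: 30.22
tool_pos: [593.7, -206.4, 17.5]
tool_rot: [[0.192, 0.981, -0.002], [0.981, -0.192, 0.0], [0.0, -0.002, -1.0]]
contact_force: [0.5, 0.7, -0.3]
width: 18.9
gripper_force: 39.6
```

Request:
step_arm(motion=[[0, 0, 3, 0, 0.05], [0, 0, 5, 0, 0.05], [0, 0, 7, 0, 0.05], [0, 0, 8, 0, 0.05], [0, 0, 8, 0, 0.05], [0, 0, 8, 0, 0.05]])

```text
clock: 30.72
tool_pos: [594.7, -207.2, 11.8]
tool_rot: [[0.191, 0.982, 0.001], [0.982, -0.191, -0.0], [-0.0, 0.001, -1.0]]
contact_force: [-1.3, -0.8, -0.5]
width: 18.4
gripper_force: 39.6
```

Request:
step_arm(motion=[[0, 0, 1, 0, 0.05], [0, 0, 1.7, 0, 0.05], [0, 0, 2, 0, 0.05], [0, 0, 2, 0, 0.05], [0, 0, 2, 0, 0.15], [0, 0, 2, 0, 0.3], [0, 0, 2, 0, 0.45], [0, 0, 2, 0, 0.45], [0, 0, 0, 0, 0.45], [0, 0, -8, 0, 0.45], [0, 0, -25, 0, 0.45], [0, 0, -50, 0, 0.45], [0, 0, -80, 0, 0.45], [0, 0, -115, 0, 0.45], [0, 0, -150, 0, 0.45], [0, 0, -170, 0, 0.45]])

```text
clock: 32.05
tool_pos: [595.4, -207.1, 185.8]
tool_rot: [[0.19, 0.982, 0.004], [0.982, -0.19, -0.001], [-0.0, 0.004, -1.0]]
contact_force: [-0.1, 0.2, -0.0]
width: 38.4
gripper_force: 0.0
```

Request:
step_arm(motion=[[-5, -15, 0, 0, 0.45], [-15, -40, 0, 0, 0.45], [-28, -65, 0, 0, 0.45], [-43, -85, 0, 0, 0.45], [-60, -105, 0, 0, 0.45], [-80, -120, 0, 0, 0.45], [-105, -130, 0, 0, 0.45], [-130, -135, 0, 0, 0.45], [-145, -135, 0, 0, 0.45], [-150, -135, 0, 0, 0.45], [-150, -135, 0, 0, 0.45], [-150, -135, 0, 0, 0.45]])

```text
clock: 33.05
tool_pos: [433.7, -327.8, 181.5]
tool_rot: [[0.19, 0.982, 0.0], [0.982, -0.19, 0.0], [0.0, 0.0, -1.0]]
contact_force: [0.7, 0.1, -0.2]
width: 38.6
gripper_force: 0.0
```

Run:
```python
from h import *
for c in("top","side"):
    f=arm.grab_frame(c);cv2.imwrite(f"pics/{c}_end.png",cv2.resize(f["image"][...,::-1],(800,600)))
    W=cloud(f)
    d=W[...,:2]-[621.5,-227.3];u=d@[.983,-.186];v=d@[.186,.983]
    m=(abs(u)<68)&(abs(v)<118)&(W[...,2]>10)&(v>-64);print(c,"tool u",np.percentile(u[m],[1,50,99]),"v",v[m].min(),v[m].max(),"z",np.percentile(W[m][:,2],[50,95]))
    for n in("red_jar","brown_mug"):
        for r in arm.regions_of(n,c)[:1]:
            p=W[r["pixels"]];p=p[~np.isnan(p[:,0])];t=p[p[:,2]>np.percentile(p[:,2],95)-6];print(n,np.round(cv2.minAreaRect(t[:,:2].astype(np.float32))[0],1))
```

```text
top tool u [-44.01422711 -27.38585371  48.26260024] v -63.95982430892669 106.68686738854412 z [21.04241996 66.01526679]
red_jar [391.9 320.6]
brown_mug [418.2 201.5]
side tool u [-42.78281509 -30.36295978  47.02424454] v -63.95412550529192 70.85713634797214 z [21.79269176 66.55452947]
red_jar [381.4 278.3]
brown_mug [415.3 200.3]
```

View pics/top_end.png

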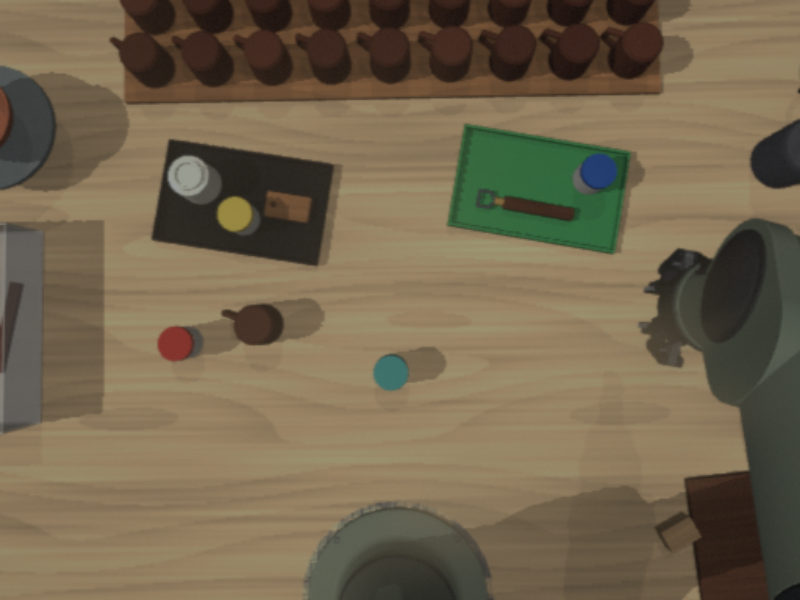

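View pics/side_end.png

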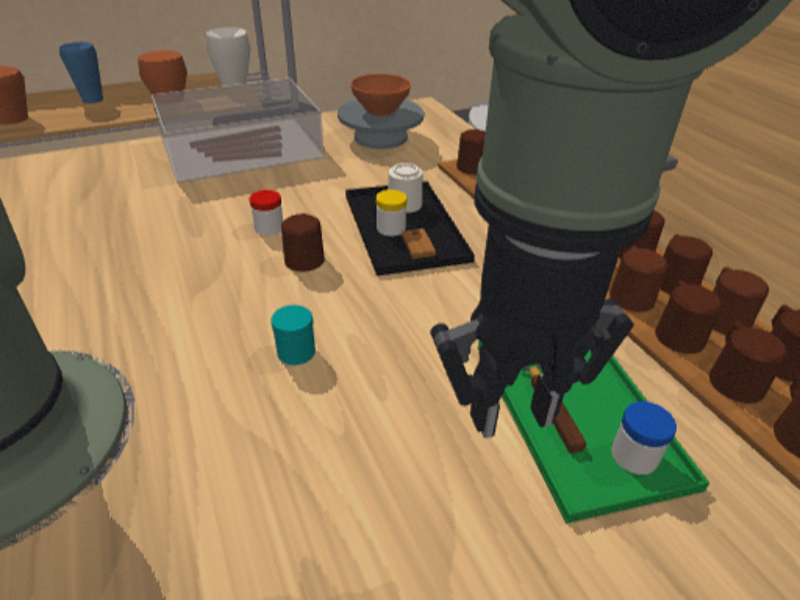

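The black tray holds the cup (188,177), yellow jar (235,214) and rib (288,207). The green tray holds the blue jar (598,172) and the tool (525,206), which lies flat along the long side. The red jar (176,343), mug (258,324) and turquoise jar (390,372) have not moved, and the arm is clear.

```bash
python3 -c "
from bench import arm
print(arm.finish_job())"
```

```text
the job is handed in; nothing more can be done
None
```

Both kits are made up and the job is handed in at about 33 s on the robot's clock: the cup, yellow jar and rib are in the black tray, the blue jar and trimming tool are in the green tray, and the final pictures show everything else still in place.

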